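# Show a brazed pipe joint to the inspection camera

## Task

First push the open fittings drawer under the inspection camera fully home until it clicks in, so that it is out of the picture; then lift the copper tube with the brass union nut out of the red pipe cradle and hold it up in the air in front of the camera, the nut's open end facing the lens squarely and centred, 100 mm from the lens, the tube running straight along the camera's line of sight. Finish while holding it there, still, in the gripper: do not put it down or let go. Do not knock the piece against the camera station, drop it, shift the camera or disturb the other things on the bench.

Things in the scene. Friction and masses are not known exactly. Their poses are not given: they have to be found in the camera images.
- lens (a point): Front centre of the inspection camera's black lens (34 mm barrel on a yellow box 56 x 46 x 44 mm, on a column at the cabinet's rear). It looks along NEGATIVE x of this point: back over the drawer towards the robot's side, tilted down 7 to 24 degrees; y is sideways (level), z up in its picture. 240 to 320 mm above the bench. Stiff joints hold its height and tilt.
- drawer (a joint): Opening of the cabinet's only drawer in metres: 0 = fully home, grows as it comes out towards the robot. It slides with about 1 N of friction and stays where left; over the last 11 mm a sprung roller catch first resists (about 3 N) and, from about 4 mm, pulls it home and keeps it there. There is a hard stop at 0.
- drawer_lip (a point): Middle of the front edge of the drawer's aluminium finger lip, 72 mm above the bench: a bar 190 mm wide, 12 mm high, standing 14 mm out from the white drawer front (220 mm wide, 80 mm high, its top at 86 mm). Moves with the drawer. Its x axis is level and points into the cabinet, the way to push; y runs along the lip, z up.
- station: The whole camera station (blue cabinet 220 mm deep, 220 wide, 95 high, with drawer; column at its rear; camera), fixed to the bench. Origin: centre of the cabinet's underside; x points from the drawer front to the rear, z up.
- joint_piece: The piece to show: copper tube 22 mm in diameter with a brass union nut (32 mm diameter, 31 mm long) brazed on one end, 190 mm long overall, 0.2 to 0.33 kg, centre of mass 14 mm from the middle towards the nut. Origin at the tube's axis, half-way along; x axis runs along the tube towards the nut. It may lie rolled about x.
- tube_mid (a point): Point on the tube's axis half-way along its 190 mm, where to grip: 78 mm above the bench in the cradle, midway (within 4 mm) between the two vees, 60 mm clear above the cradle's base. Axes as the piece.
- union_face (a point): Centre of the open end of the brass nut, 95 mm along +x from tube_mid. Axes as the piece.
- cradle: Red pipe cradle fixed to the bench: base 130 x 90 x 18 mm, two vee supports 12 mm thick, 90 mm apart centre to centre, tops 84 mm high at most. Origin: centre of its underside; x runs along the tube. It stands left or right of the station.
- tray: Grey open tray 150 x 120 x 30 mm, fixed, on the other side of the station from the cradle; bystander. Origin: centre of its underside.
- coupling: Bystander: copper coupling, 29 mm diameter, 34 mm high, standing in the tray. Origin at its foot.
- cap: Bystander: brass plug, 36 mm diameter, 30 mm high, standing in the tray. Origin at its foot.
- flux_tin: Bystander: tin 60 mm in diameter, 50 mm high, far left. Origin at its foot.
- paste_jar: Bystander: jar 50 mm in diameter, 55 mm high, red lid, far right. Origin at its foot.
- brush: Bystander: hand brush lying near on the left. Origin under its middle.
- wrench: Bystander: steel wrench lying near on the right. Origin under its middle.
Mind the look-alikes: they are no part of the job. Of the things that look like the cradle, the middle-sized one is meant. What is meant by the joint_piece is not purple, and is the larger of those in its own colour.

How it is judged (in metres and radians):
On the way, in this order (a step that is already met when the one before it is completed fails the run):
1. the drawer is fully home (within 3 mm) (value of joint drawer below 0.003 m), for 0.3 s.
2. the piece is lifted clear of the cradle in the gripper (contact force between joint_piece and the fingers above 1 N and contact force between joint_piece and cradle below 0.05 N and height (world z) of tube_mid above 0.13 m), for 0.2 s.
3. the piece is shown to the camera (all of step 2 and x of union_face in the frame of lens between -0.12 and -0.08 m and y of union_face in the frame of lens between -0.015 and 0.015 m and z of union_face in the frame of lens between -0.015 and 0.015 m and angle between the x axis of union_face and the x axis of lens, either way round below 0.17 rad and x of tube_mid in the frame of lens below -0.17 m), for 0.2 s.
At the end, for the whole second after the job is handed in: Drawer within 3 mm of home; piece held still by the fingers alone, its middle over 130 mm above the bench; nut towards the lens, its face 80 to 120 mm from it and within 15 mm of the line of sight sideways and up-down; tube within 0.17 rad of that line (all of step 3 and value of joint drawer below 0.003 m and linear speed of joint_piece below 0.02 m/s and angular speed of joint_piece below 0.15 rad/s); the arm keeps its last pose, push and grip.
It fails at once if one of the bystanders is shifted by more than 30 mm (distance of any of coupling, cap, flux_tin, brush, wrench, paste_jar from where it was at the start of the episode above 0.03 m).
It fails at once if the camera is shifted by more than 10 mm (distance of lens from where it was at the start of the episode above 0.01 m).
It fails at once if the piece knocks against the station (contact force between joint_piece and station above 1 N).
It fails at once if the piece is dropped (height (world z) of tube_mid below 0.045 m).
It also fails if it takes over 64 s, if anything falls off the work surface, if the arm or the gripper's body presses on something with over 40 N, if the wrist force passes 120 N, or if a joint passes its speed limit or range.

## Robot

A 6-joint arm with a two-finger parallel gripper is mounted at the origin on the work surface. World frame = base frame: x ahead of the robot, y to its left, z up, the work surface at z = 0. Lengths are in m, angles in degrees, forces in N, time in s.
With the tool pointing down it reaches from about 0.35 to 0.85 m from the base axis. Payload 8.1 kg.
Tool frame: the origin (TCP) lies on the mounting face of the last link; the fingertips stand 186 mm ahead of it and the grasp point (between the pads) lies 167 mm ahead of it; z points along the fingers, y is the line along which they close (so a half turn about z gives the same grasp; the last joint's range is limited). The gripper opens to 93 mm and grips with 3 to 60 N. Pads are 15 mm wide; open, the fingers measure 128 mm over their backs; the gripper's body (75 mm by 188 mm) begins 65 mm behind the grasp point.
Start: joints at [-80.466, 7.471, 85.268, -0, 87.261, -4.893], TCP at [0.15, -0.581, 0.405] pointing down, gripper open.
Joint ranges: [-169.43, 169.43], [-51.17, 129.36], [1.28, 143.12], [-76.62, 256.62], [0, 156.53], [-152.29, 152.29]. Speed limits (degrees/s): [136.94, 136.94, 159.86, 180, 180, 180].

## Interface

Orientations are given as [roll, pitch, yaw] about the fixed x, y, z axes, in that order (R = Rz(yaw) Ry(pitch) Rx(roll)).
In Python, from plant import env gives the robot as it stands.
- The arm moves only by the tool jog_arm, never from a script. Its argument "steps" is a list that holds one entry, the list of rows, each a list of 7 numbers: the opening, from 0 (shut) to 1 (fully open), then the shift along the tool's x, y, z in mm, then the turn, a rotation vector about the tool's x, y, z in degrees. A call has 1 to 5 rows; each row shifts and turns the commanded pose from where the row before left it, along the tool's axes as they then stand; what a row does not reach is not made up. A row lasts 1/10 s, in which the tool goes at most 50 mm and 8.59 degrees, less where a joint would pass 70% of its speed; a pose out of reach is approached as far as the arm can. A call is refused whole if a number of a shift passes 50 or a number of a turn 8.59, either way. A call with a gripper value outside its range is refused whole. The fingers move at their own pace and stop on an object; "force" is the grip in N (left out, the last holds). Time passes only in rows, so rows that do not move let the fingers close. It gives the time, the measured TCP pose, the force, the opening and the grip force at its end, in the units of the state.
- env.get_obs(): the state, without advancing time (a new reading comes with each control period).
- env.camera(name): name is "scene" or "top"; returns (picture, depth): 420x560x3 uint8, red, green, blue; 420x560 float32, m along the optical axis (not along the pixel's ray), 0 where there is no reading.
- env.camera_info(name): a dict with "camera_matrix" (3x3 intrinsics, pixels), "xyz" and "rotation" of the camera in the world. Camera axes: x right, y down, z forward; pixel columns grow to the right and rows downward; lengths in m; the calibration is good to about 2 mm. A picture is of the moment at which its call begins. camera_info takes no time and is no camera call.
- env.job_done(): hands the job in; it is judged then, once.
Trained networks look in the newest picture that a camera, given by its name, has taken for a name from the list of things; names that differ only in an ending like _2 or _b are one class to them, and where a whole thing is asked for, a point or a joint stands for the part that bears it (a point fixed in the world has none). Each returns a list of dicts, best first, with "conf" (0 to 1); they miss things now and then, are a little off and sometimes report something else, mostly with a low value. They report only what shows in the picture. A call takes as long as a camera call. They do not tell look-alikes from the thing itself.
- env.regions_of(camera, query): "mask" (420x560 bool, what is visible of it) and "box" ([centre column, centre row, width, height] in pixels, round what is visible of it).
The state is a dict: "t": time; "qpos": joint angles; "dq": joint speeds; "joint_efforts": joint torques, N m; "tool_pos": TCP position; "orientation": TCP orientation; "wrist_force": force on the tool from outside, world axes, zero at the start; "ft_torque": the same for the moment, N m; "finger_gap": opening from 0.0 (shut) to 1.0 (fully open); "gripper_force": force on a finger pad.
Only numpy, scipy, OpenCV 4.12 (cv2) and the standard library are available. Lean on these libraries where they do the work, as an engineer would, in place of code of your own. Each camera call takes 0.05 s, during which the arm holds its last target. There are 200 camera calls.

## Working session

There is one attempt and no reset: what is moved stays moved. The work goes in short steps, Python scripts to look and compute and a tool call to move; the robot and the scene stay as the last step left them, time stands still between calls to the robot, and variables do not carry over. Pictures are saved under pics/ and viewed, at most 10 in all, crops included, and the job is handed in when it is done.

Besides the shell and the picture viewer there is one more tool, called by a JSON object that holds its "fn" and its "kwargs", one argument or row to a line. jog_arm: Moves the arm, as the interface text tells. Its arguments: {"type":"object","properties":{"steps":{"type":"array"},"force":{"type":"number"}},"required":["steps"]}

```bash
ls; mkdir -p pics; python3 - <<'E'
from plant import env
import cv2,numpy as np
o=env.get_obs(); print(o)
for n in("scene","top"):
    p,d=env.camera(n); cv2.imwrite(f"pics/{n}0.png",p[:,:,::-1]); np.savez(f"{n}0.npz",p=p,d=d)
    i=env.camera_info(n); print(n,i)
    for q in("cradle","joint_piece","lens","drawer_lip","station"):
        for r in env.regions_of(n,q)[:5]: print(q,round(r["conf"],2),np.round(r["box"]),r["mask"].sum())
E
```

```text
pics
{'t': 0.0, 'qpos': array([-8.04664722e+01,  7.51445091e+00,  8.53282214e+01, -5.09584262e-05,
        8.72632366e+01, -4.89291497e+00]), 'dq': array([-0.05326604, -0.04216904,  0.02081352,  0.00706429,  0.03311233,
       -0.03804187]), 'joint_efforts': array([ 1.81473933e-03, -5.59852266e+01, -4.91755021e+01,  7.72338314e-02,
        3.57382803e-02, -1.52627445e-04]), 'tool_pos': array([ 0.1494667 , -0.58084664,  0.40370414]), 'orientation': array([-1.79894473e+02, -8.98265462e-03,  1.44264370e+01]), 'wrist_force': array([-0.2509196 , -0.27261668, -0.48716471]), 'ft_torque': array([ 0.01045158, -0.01560812,  0.01660153]), 'gripper_force': 0.0, 'finger_gap': 1.0015091502721192}
scene {'camera_matrix': array([[381.28253788,   0.        , 287.23427927],
       [  0.        , 381.28253788, 206.50502797],
       [  0.        ,   0.        ,   1.        ]]), 'xyz': array([ 1.29834046, -0.20169296,  0.84405544]), 'rotation': array([-129.62116552,   -0.45740205,   74.14536048])}
cradle 0.9 [394. 182.  18.  25.] 328
cradle 0.82 [377. 224.  36.  45.] 717
cradle 0.7 [302. 197.  41.  54.] 
[... 257 characters left out ...]
tion 0.62 [306. 276. 114. 134.] 10014
top {'camera_matrix': array([[453.06130411,   0.        , 271.23184832],
       [  0.        , 453.06130411, 215.44441221],
       [  0.        ,   0.        ,   1.        ]]), 'xyz': array([0.30518222, 0.04240916, 1.73189562]), 'rotation': array([-1.70960597e+02,  7.78265921e-02, -8.90190882e+01])}
cradle 0.85 [196. 235.  30.  38.] 511
cradle 0.77 [156. 282.  22.  29.] 394
cradle 0.75 [248. 283.  44.  59.] 1661
joint_piece 0.66 [322. 279.  34.  47.] 317
joint_piece 0.43 [222. 172.  35.   5.] 155
joint_piece 0.33 [195. 231.  18.  50.] 353
lens 0.78 [280. 148.  18.  18.] 289
drawer_lip 0.88 [274. 221.  61.  35.] 1689
station 0.9 [280. 182.  61. 107.] 5318
```

```bash
python3 - <<'E'
import cv2
for n,(a,b,c,d) in {"scene":(150,350,150,450),"top":(100,320,130,420)}.items():
    i=cv2.imread(f"pics/{n}0.png")[a:b,c:d]; i=cv2.resize(i,None,fx=2.6,fy=2.6,interpolation=cv2.INTER_CUBIC); cv2.imwrite(f"pics/{n}0c.png",i)
E
```

```text
(no output)
```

View pics/scene0c.png

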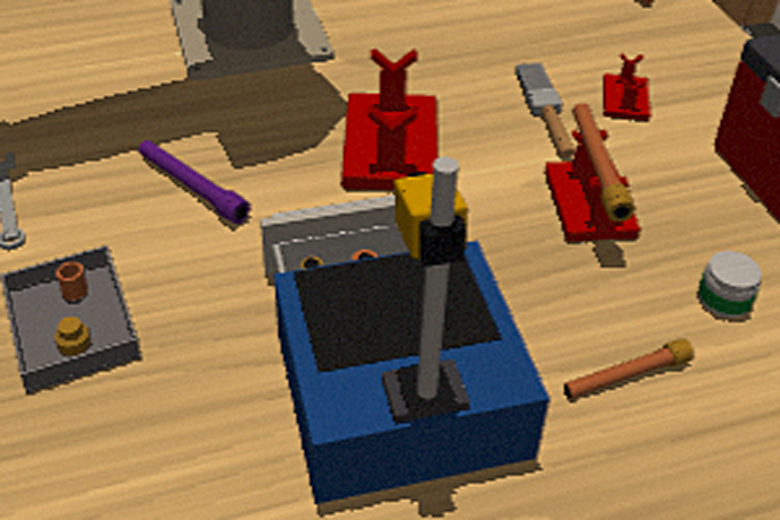

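View pics/top0c.png

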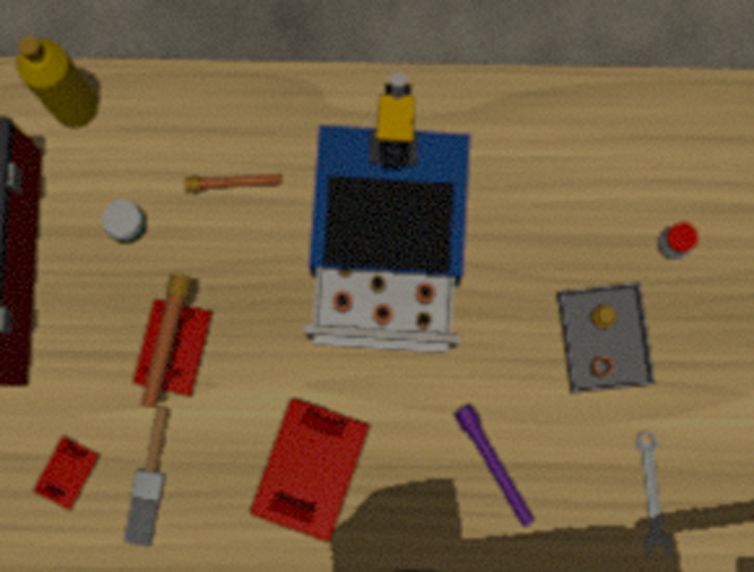

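The scene crop shows the blue station at (410,370), the yellow camera at (425,205), the copper piece in the mid-sized cradle at (600,170) with its nut towards us at (620,205), and a small loose copper decoy at (630,370). In the top crop the piece runs from (150,400) to its nut at (180,285), and the drawer lip is at (380,340).

```bash
cat > h.py <<'E'
import numpy as np,cv2
from scipy.spatial.transform import Rotation as R
def cloud(env,n,f=None):
    if f: z=np.load(f); p,d=z["p"],z["d"]
    else: p,d=env.camera(n)
    i=env.camera_info(n);K=i["camera_matrix"];M=R.from_euler("xyz",i["rotation"],degrees=True).as_matrix()
    v,u=np.mgrid[:420,:560]
    X=np.stack([(u-K[0,2])/K[0,0]*d,(v-K[1,2])/K[1,1]*d,d],-1)@M.T+i["xyz"]
    X[d==0]=np.nan
    return p,X,cv2.cvtColor(p,cv2.COLOR_RGB2HSV).astype(int)
E
python3 - <<'E'
from plant import env
from h import *
np.set_printoptions(precision=4,suppress=True)
for n,(r0,r1,c0,c1),(yr0,yr1,yc0,yc1),(b0,b1,bc0,bc1) in (("scene",(185,240,365,400),(210,260,295,335),(230,352,250,365)),("top",(200,262,180,208),(125,168,265,295),(140,242,240,320))):
    p,X,H=cloud(env,n,n+"0.npz")
    print(n)
    # piece
    x=X[r0:r1,c0:c1].reshape(-1,3);h=H[r0:r1,c0:c1].reshape(-1,3)
    m=(h[:,0]>6)&(h[:,0]<28)&(h[:,1]>90)&(x[:,2]>0.06)&(x[:,2]<.11)
    q=x[m];c=q.mean(0);w,s,vt=np.linalg.svd(q-c);a=vt[0]*np.sign(vt[0][0]);t=(q-c)@a
    print("piece",len(q),c,a,np.percentile(t,[0,2,98,100]),"ext mid",c+a*(t.min()+t.max())/2,np.degrees(np.arctan2(a[1],a[0])),"ztop",np.percentile(q[:,2],[50,95]))
    x=X[yr0:yr1,yc0:yc1].reshape(-1,3);h=H[yr0:yr1,yc0:yc1].reshape(-1,3)
    m=(h[:,0]>18)&(h[:,0]<32)&(h[:,1]>180)&(h[:,2]>60)&(x[:,2]>.2); q=x[m]; print("yellow",len(q),q.mean(0),q.min(0),q.max(0))
    m=(h[:,2]<60)&(x[:,2]>.2); q=x[m]; print("black",len(q)); print(q[::max(1,len(q)//25)])
    x=X[b0:b1,bc0:bc1].reshape(-1,3);h=H[b0:b1,bc0:bc1].reshape(-1,3)
    m=(h[:,0]>100)&(h[:,0]<125)&(h[:,1]>150)&(abs(x[:,2]-.095)<.006); q=x[m]
    print("blue top",len(q),cv2.minAreaRect(q[:,:2].astype(np.float32)))
p,X,H=cloud(env,"top","top0.npz")
x=X[222:240,240:312].reshape(-1,3);h=H[222:240,240:312].reshape(-1,3)
m=(h[:,1]<60)&(x[:,2]>.06)&(x[:,2]<.1);q=x[m]
print("lip/front",len(q),q.min(0),q.max(0),cv2.minAreaRect(q[:,:2].astype(np.float32)))
E
```

```text
scene
piece 373 [0.5223 0.3262 0.0847] [ 0.9783 -0.2072  0.0044] [-0.1175 -0.1074  0.077   0.0779] ext mid [0.5029 0.3303 0.0846] -11.957858987964551 ztop [0.0859 0.0927]
yellow 340 [0.7656 0.0025 0.3145] [ 0.7257 -0.009   0.2823] [0.7938 0.0358 0.3466]
black 305
[[ 0.7197  0.0155  0.3081]
 [ 0.7902  0.0251  0.3203]
 [ 0.7871 -0.0011  0.3186]
 [ 0.792   0.0035  0.3192]
 [ 0.7956  0.0022  0.3201]
 [ 0.8018  0.025   0.3201]
 [ 0.8007  0.0129  0.3194]
 [ 0.8001  0.0007  0.3193]
 [ 0.8029  0.0249  0.3157]
 [ 0.8026  0.0125  0.3158]
 [ 0.8036 -0.0004  0.3175]
 [ 0.8054  0.0243  0.3127]
 [ 0.8037  0.0124  0.3114]
 [ 0.8028  0.0002  0.311 ]
 [ 0.8051  0.0248  0.3067]
 [ 0.8026  0.0132  0.3046]
 [ 0.803   0.0005  0.3056]
 [ 0.8038  0.0259  0.2995]
 [ 0.8037  0.0132  0.3   ]
 [ 0.8033  0.0028  0.2996]
 [ 0.7927 -0.0035  0.2879]
 [ 0.8042  0.0177  0.2936]
 [ 0.8034  0.0074  0.2928]
 [ 0.8019 -0.0025  0.2912]
 [ 0.8052  0.022   0.2877]
 [ 0.7919  0.0062  0.2728]]
blue top 2393 ((0.7102731466293335, 0.016958333551883698), (0.21831843256950378, 0.21223865449428558), 87.2305679321289)
top
piece 34
[... 682 characters left out ...]
[0.7295 0.0167 0.3137]
 [0.7308 0.0102 0.3098]
 [0.7314 0.0036 0.308 ]
 [0.7287 0.0328 0.3043]
 [0.7274 0.0263 0.3091]
 [0.7257 0.0199 0.3149]
 [0.7273 0.0134 0.3099]
 [0.7281 0.0068 0.3077]
 [0.7246 0.0328 0.3065]
 [0.7231 0.0263 0.3122]
 [0.7218 0.0199 0.317 ]
 [0.7237 0.0133 0.3109]
 [0.7256 0.0067 0.3048]
 [0.7291 0.0259 0.2802]
 [0.7246 0.0195 0.2958]
 [0.7236 0.0131 0.2998]
 [0.7251 0.0064 0.2948]]
blue top 1022 ((0.7124326229095459, 0.02044054865837097), (0.21165814995765686, 0.20526568591594696), 87.48615264892578)
lip/front 428 [ 0.4968 -0.0791  0.0602] [0.5439 0.1374 0.0977] ((0.5191311836242676, 0.029121235013008118), (0.04687631130218506, 0.21636728942394257), 0.7836549878120422)
```

```bash
python3 - <<'E'
from plant import env
from h import *
np.set_printoptions(precision=4,suppress=True)
for n,(a,b,c,d) in (("scene",(210,260,295,335)),("top",(125,168,265,295))):
    if n=="scene": p,X,H=cloud(env,n,n+"0.npz")
    for k in range(1):
        p,X,H=cloud(env,n,n+"0.npz")
        x=X[a:b,c:d].reshape(-1,3);h=H[a:b,c:d].reshape(-1,3)
        m=(h[:,0]>18)&(h[:,0]<32)&(h[:,1]>150)&(h[:,2]>60)&(x[:,2]>.2); q=x[m];hh=h[m]
        # RANSAC top plane
        rng=np.random.default_rng(0);best=None
        for _ in range(3000):
            s=q[rng.choice(len(q),3,False)];nn=np.cross(s[1]-s[0],s[2]-s[0]);l=np.linalg.norm(nn)
            if l<1e-5: continue
            nn/=l
            if abs(nn[2])<.8: continue
            i=abs((q-s[0])@nn)<.002
            if best is None or i.sum()>best.sum(): best=i
        f=q[best];cc=f.mean(0);nn=np.linalg.svd(f-cc)[2][2];nn*=np.sign(nn[2])
        print(n,len(q),best.sum(),cc,nn,"tilt",np.degrees(np.arctan2(-nn[0],nn[2])),"roll",np.degrees(np.arctan2(nn[1],nn[2])))
        print(" V in top",np.median(hh[best,2]),"other",np.median(hh[~best],0), q[~best].mean(0))
        print(" rect",cv2.minAreaRect(f[:,:2].astype(np.float32)), f.min(0),f.max(0))
    if n=="top":
        for r in range(130,168): 
            for cidx in (278,280,282): print(r,cidx,X[r,cidx],H[r,cidx]) if cidx==280 else 0
        print("row", [ (c2,X[158,c2].round(3).tolist(),H[158,c2].tolist()) for c2 in range(270,292)])
E
```

```text
scene 352 191 [0.761  0.0079 0.3216] [-0.162   0.0132  0.9867] tilt 9.322556139318223 roll 0.7639892859776082
 V in top 193.0 other [ 21. 255.  84.] [ 0.7725 -0.0022  0.3067]
 rect ((0.7595804929733276, 0.014384906738996506), (0.04405655339360237, 0.055548761039972305), 88.92625427246094) [ 0.7319 -0.0081  0.315 ] [0.7876 0.0363 0.3264]
top 245 110 [0.7608 0.016  0.3223] [-0.2121 -0.0774  0.9742] tilt 12.285659463712621 roll -4.541430780429575
 V in top 152.0 other [ 23. 255. 151.] [0.7595 0.0182 0.3222]
 rect ((0.7607268691062927, 0.016972605139017105), (0.044161394238471985, 0.052667614072561264), 87.99088287353516) [ 0.7351 -0.0052  0.3147] [0.7876 0.0397 0.3305]
130 280 [0.9229 0.0205 0.0097] [ 19  61 137]
131 280 [0.9191 0.0205 0.0087] [ 19  63 121]
132 280 [0.8038 0.0244 0.3229] [16 36 78]
133 280 [0.8007 0.0244 0.3223] [48 32 40]
134 280 [0.7909 0.0245 0.3406] [75 15 33]
135 280 [0.7887 0.0245 0.3371] [20 57 40]
136 280 [0.7886 0.0243 0.3279] [ 18 135  83]
137 280 [0.7851 0.0242 0.3282] [ 23 253 136]
138 280 [0.7826 0.0242 0.3256] [ 24 255 156]
139 280 [0.7772 0.0242 0.3317] [
[... 1545 characters left out ...]
, [0.779, 0.035, 0.108], [130, 64, 24]), (277, [0.778, 0.031, 0.112], [38, 43, 24]), (278, [0.779, 0.028, 0.108], [99, 223, 8]), (279, [0.729, 0.026, 0.28], [47, 64, 28]), (280, [0.726, 0.023, 0.289], [100, 25, 31]), (281, [0.725, 0.02, 0.296], [73, 47, 38]), (282, [0.726, 0.016, 0.29], [100, 21, 36]), (283, [0.724, 0.013, 0.3], [66, 40, 32]), (284, [0.724, 0.01, 0.3], [120, 28, 18]), (285, [0.725, 0.006, 0.295], [34, 112, 16]), (286, [0.724, 0.003, 0.3], [87, 117, 24]), (287, [0.781, -0.006, 0.105], [30, 34, 30]), (288, [0.78, -0.009, 0.108], [90, 5, 51]), (289, [0.781, -0.013, 0.106], [0, 0, 46]), (290, [0.781, -0.017, 0.105], [114, 102, 75]), (291, [0.785, -0.021, 0.092], [108, 204, 85])]
```

```bash
python3 - <<'E'
from plant import env
from h import *
np.set_printoptions(precision=4,suppress=True)
C={}
for n in("scene","top"):
    ds=[];ps=[]
    for _ in range(8):
        p,d=env.camera(n); ds.append(np.where(d==0,np.nan,d)); ps.append(p)
    np.savez(n+"A.npz",p=np.median(ps,0).astype(np.uint8),d=np.nan_to_num(np.nanmean(ds,0)).astype(np.float32)); print(n,"noise",np.nanmedian(np.nanstd(ds,0)))
F=[];Y={}
for n,(a,b,c,d) in (("scene",(210,260,295,335)),("top",(125,168,265,295))):
    p,X,H=cloud(env,n,n+"A.npz"); C[n]=(p,X,H)
    x=X[a:b,c:d].reshape(-1,3);h=H[a:b,c:d].reshape(-1,3)
    q=x[(h[:,0]>18)&(h[:,0]<32)&(h[:,1]>200)&(h[:,2]>(140 if n=="scene" else 130))&(x[:,2]>.29)]
    m=np.ones(len(q),bool)
    for _ in range(6):
        cc=q[m].mean(0);nn=np.linalg.svd(q[m]-cc)[2][2];nn*=np.sign(nn[2]);m=abs((q-cc)@nn)<.0025
    print(n,m.sum(),cc,nn,"tilt",np.degrees(np.arctan2(-nn[0],nn[2])),"roll",np.degrees(np.arctan2(nn[1],nn[2])),cv2.minAreaRect(q[m,:2].astype(np.float32)))
p,X,H=C["top"]
for r in range(152,160): print(r,X[r,279:287:2].round(4).tolist())
# drawer / yaw
x=X[222:240,240:312].reshape(-1,3);h=H[222:240,240:312].reshape(-1,3)
q=x[(h[:,1]<60)&(x[:,2]>.066)&(x[:,2]<.095)]
e=[]
for y in np.arange(-.06,.12,.02):
    s=q[abs(q[:,1]-y)<.01]; e.append((y,s[:,0].min()))
e=np.array(e);print("lip front",e,np.degrees(np.arctan(np.polyfit(e[:,0],e[:,1],1)[0])))
for n in C:
    x=C[n][1].reshape(-1,3)
    for nm,(x0,x1,y0,y1) in dict(front=(.36,.49,-.09,.15),piece_nb=(.38,.6,.2,.29),piece_left=(.4,.62,.37,.5),near=(.15,.4,-.1,.2)).items():
        s=x[(x[:,0]>x0)&(x[:,0]<x1)&(x[:,1]>y0)&(x[:,1]<y1)]; print(n,nm,s[:,2].max() if len(s) else 0)
E
```

```text
scene noise 0.0022541985
top noise 0.0047390247
scene 186 [0.7601 0.0071 0.3215] [-0.1654 -0.0077  0.9862] tilt 9.523613788231897 roll -0.44514974051908146 ((0.7600976824760437, 0.01439433079212904), (0.042398903518915176, 0.051578205078840256), 87.00247192382812)
top 198 [0.7609 0.0181 0.3226] [-0.1717  0.0106  0.9851] tilt 9.886457095716086 roll 0.6164713779097525 ((0.7606033682823181, 0.018894793465733528), (0.05124036222696304, 0.0419650599360466), 0.6577061414718628)
152 [[0.7385, 0.0266, 0.3166], [0.7381, 0.0202, 0.3181], [0.738, 0.0137, 0.319], [0.738, 0.0073, 0.3193]]
153 [[0.7354, 0.0266, 0.3159], [0.7354, 0.0201, 0.3162], [0.7356, 0.0136, 0.316], [0.7355, 0.0072, 0.3165]]
154 [[0.7338, 0.0264, 0.3101], [0.7338, 0.02, 0.3104], [0.7339, 0.0135, 0.3105], [0.7352, 0.0069, 0.3065]]
155 [[0.7305, 0.0264, 0.3097], [0.7301, 0.0199, 0.3114], [0.7302, 0.0134, 0.3116], [0.7319, 0.0068, 0.3062]]
156 [[0.7278, 0.0263, 0.3075], [0.7272, 0.0199, 0.31], [0.7271, 0.0134, 0.3106], [0.7276, 0.0069, 0.3092]]
157 [[0.724, 0.0263, 0.3092], [0.7238, 0.0198, 0.3102], [0.7241, 0.0133, 0.3095], [0.7247, 0.0068, 0.3078]]
158 [[0.7261, 0.026, 0.2903], [0.7254, 0.0195, 0.2933], [0.7241, 0.013, 0.2979], [0.7247, 0.0065, 0.2964]]
159 [[0.775, 0.0239, 0.1099], [0.7749, 0.0165, 0.1108], [0.7752, 0.0091, 0.11], [0.7759, 0.0017, 0.1081]]
lip front [[-0.06    0.4974]
 [-0.04    0.4977]
 [-0.02    0.5001]
 [ 0.      0.4998]
 [ 0.02    0.5029]
 [ 0.04    0.5028]
 [ 0.06    0.5027]
 [ 0.08    0.506 ]
 [ 0.1     0.5054]] 3.10658785159828
scene front 0.11068973155536777
scene piece_nb 0.01854946176148009
scene piece_left 0.01755104759296322
scene near 0.6295078316881961
top front 0.1131208406775499
top piece_nb 0.021557243461159725
top piece_left 0.021467279802591444
top near 0.748178615925336<stdin>:9: RuntimeWarning: Mean of empty slice
  var = nanvar(a, axis=axis, dtype=dtype, out=out, ddof=ddof,
```

{"fn": "jog_arm", "kwargs": {
  "steps": [
    [[0, 0, 0, 0, 0, 0, 8.59], [0, 0, 0, 0, 0, 0, 8.59], [0, 19, -44, 0, 0, 0, 0], [0, 19, -44, 0, 0, 0, 0], [0, 19, -44, 0, 0, 0, 0]]
  ]
}}

```text
t: 1.9
tool_pos: [0.2131, -0.4507, 0.4043]
orientation: [-180.0, 0.0, -2.8]
wrist_force: [0.8, 0.1, 1.3]
finger_gap: 0.617
gripper_force: 0.0
```

{"fn": "jog_arm", "kwargs": {
  "steps": [
    [[0, 19, -44, 0, 0, 0, 0], [0, 19, -44, 0, 0, 0, 0], [0, 19, -44, 0, 0, 0, 0], [0, 19, -44, 0, 0, 0, 0], [0, 19, -44, 0, 0, 0, 0]]
  ]
}}

```text
t: 2.4
tool_pos: [0.3185, -0.235, 0.405]
orientation: [180.0, -0.1, -2.8]
wrist_force: [0.6, -0.3, 0.6]
finger_gap: 0.187
gripper_force: 0.0
```

{"fn": "jog_arm", "kwargs": {
  "steps": [
    [[0, 19, -44, 0, 0, 0, 0], [0, 19, -44, 0, 0, 0, 0], [0, 19, -44, 0, 0, 0, 0], [0, 19, -44, 0, 0, 0, 0], [0, 0, 0, 0, 0, 0, 0]]
  ]
}}

```text
t: 2.9
tool_pos: [0.4039, -0.0597, 0.405]
orientation: [-179.9, -0.1, -2.3]
wrist_force: [0.1, -0.4, -0.3]
finger_gap: 0.005
gripper_force: 0.0
```

{"fn": "jog_arm", "kwargs": {
  "steps": [
    [[0, 20, -40, 0, 0, 0, 0], [0, 20, -40, 0, 0, 0, 0.5], [0, 0, 0, 40, 0, 0, 0], [0, 0, 0, 40, 0, 0, 0], [0, 0, 0, 0, 0, 0, 0]]
  ]
}}

```text
t: 3.4
tool_pos: [0.4441, 0.0134, 0.3192]
orientation: [-180.0, 0.6, -3.2]
wrist_force: [-1.1, 0.6, -0.4]
finger_gap: 0.003
gripper_force: 0.0
```

{"fn": "jog_arm", "kwargs": {
  "steps": [
    [[0, 0, 0, 40, 0, 0, 0], [0, 0, 0, 36, 0, 0, 0], [0, 0, 0, 0, 0, 0, 0]]
  ]
}}

```text
t: 3.7
tool_pos: [0.4446, 0.0128, 0.246]
orientation: [-180.0, 0.4, -3.3]
wrist_force: [-0.6, 0.8, -0.5]
finger_gap: 0.005
gripper_force: 0.0
```

{"fn": "jog_arm", "kwargs": {
  "steps": [
    [[0, 15, 0, 0, 0, 0, 0], [0, 15, 0, 0, 0, 0, 0], [0, 10, 0, 0, 0, 0, 0], [0, 10, 0, 0, 0, 0, 0], [0, 10, 0, 0, 0, 0, 0]]
  ]
}}

```text
t: 4.2
tool_pos: [0.5073, 0.0097, 0.2501]
orientation: [180.0, -0.1, -3.3]
wrist_force: [-0.9, 0.8, 1.1]
finger_gap: 0.004
gripper_force: 0.6
```

{"fn": "jog_arm", "kwargs": {
  "steps": [
    [[0, 10, 0, 0, 0, 0, 0], [0, 10, 0, 0, 0, 0, 0], [0, 5, 0, 0, 0, 0, 0], [0, 5, 0, 0, 0, 0, 0], [0, 0, 0, 0, 0, 0, 0]]
  ]
}}

```text
t: 4.7
tool_pos: [0.5367, 0.0082, 0.2486]
orientation: [180.0, -0.0, -3.3]
wrist_force: [-0.8, 0.7, 0.0]
finger_gap: 0.007
gripper_force: 0.0
```

```bash
python3 - <<'E'
from plant import env
from h import *
p,X,H=cloud(env,"top"); cv2.imwrite("pics/top1.png",cv2.resize(p[140:250,220:340,::-1],None,fx=4,fy=4))
print(env.get_obs()["wrist_force"])
E
```

```text
[-0.32267856 -0.27007068  0.6062859 ]
```

View pics/top1.png

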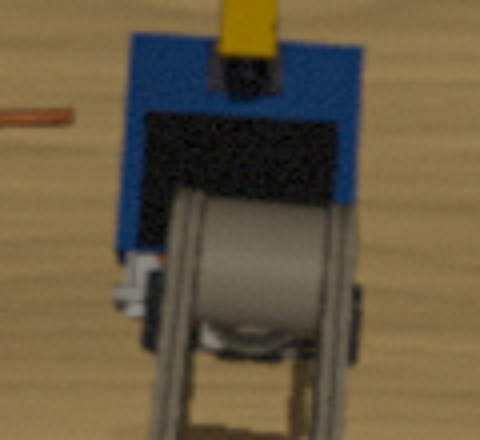

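The arm covers most of it, but the white drawer is still showing about 10 px at (140,275) left of the gripper, so it is partly in; push on.

{"fn": "jog_arm", "kwargs": {
  "steps": [
    [[0, 5, 0, 0, 0, 0, 0], [0, 5, 0, 0, 0, 0, 0], [0, 4, 0, 0, 0, 0, 0], [0, 3, 0, 0, 0, 0, 0], [0, 0, 0, 0, 0, 0, 0]]
  ]
}}

```text
t: 5.25
tool_pos: [0.5537, 0.0072, 0.2489]
orientation: [180.0, -0.0, -3.3]
wrist_force: [0.5, 0.1, 0.4]
finger_gap: 0.004
gripper_force: 0.0
```

```bash
cat > lip.py <<'E'
from plant import env
from h import *
Q=[]
for k in range(2):
    p,X,H=cloud(env,"top"); x=X[200:240,240:312].reshape(-1,3);h=H[200:240,240:312].reshape(-1,3)
    m=(h[:,1]<60)&(h[:,2]>110)&(x[:,2]>.06)&(x[:,2]<.1)&(x[:,1]>.085); Q.append(x[m])
q=np.concatenate(Q);print("lip left part x",np.percentile(q[:,0],[0,5,50,95,100]),len(q)); print(env.get_obs()["wrist_force"],env.get_obs()["tool_pos"])
E
python3 lip.py
```

```text
lip left part x [0.5714146  0.57269973 0.58911492 0.59735292 0.5986136 ] 65
[ 0.33868937  0.56930456 -0.82640779] [0.55342647 0.0072558  0.24888429]
```

{"fn": "jog_arm", "kwargs": {
  "steps": [
    [[0, 3, 0, 0, 0, 0, 0], [0, 3, 0, 0, 0, 0, 0], [0, 0, 0, 0, 0, 0, 0]]
  ]
}}

```text
t: 5.65
tool_pos: [0.5594, 0.0069, 0.2487]
orientation: [-180.0, 0.0, -3.3]
wrist_force: [-1.4, 0.7, -0.4]
finger_gap: 0.004
gripper_force: 0.2
```

{"fn": "jog_arm", "kwargs": {
  "steps": [
    [[0, 3, 0, 0, 0, 0, 0], [0, 2, 0, 0, 0, 0, 0], [0, 0, 0, 0, 0, 0, 0]]
  ]
}}

```text
t: 5.95
tool_pos: [0.564, 0.0067, 0.2486]
orientation: [-180.0, 0.1, -3.3]
wrist_force: [-4.5, -0.1, 3.5]
finger_gap: 0.007
gripper_force: 2.1
```

{"fn": "jog_arm", "kwargs": {
  "steps": [
    [[0, 2, 0, 0, 0, 0, 0], [0, 2, 0, 0, 0, 0, 0], [0, 0, 0, 0, 0, 0, 0]]
  ]
}}

```text
t: 6.25
tool_pos: [0.5685, 0.0064, 0.2487]
orientation: [-180.0, -0.0, -3.3]
wrist_force: [-0.8, -0.4, -0.2]
finger_gap: 0.005
gripper_force: 0.3
```

```bash
python3 lip.py
```

```text
lip left part x [0.5857456  0.58735826 0.60415515 0.60904598 0.60954552] 55
[-0.15365067  0.49697885 -1.50413775] [0.56844329 0.00639279 0.24876946]
```

{"fn": "jog_arm", "kwargs": {
  "steps": [
    [[0, 1, 0, 0, 0, 0, 0], [0, 1, 0, 0, 0, 0, 0], [0, 0, 0, 0, 0, 0, 0]]
  ]
}}

```text
t: 6.65
tool_pos: [0.5702, 0.0063, 0.2488]
orientation: [180.0, 0.0, -3.3]
wrist_force: [-3.1, 1.0, 2.1]
finger_gap: 0.007
gripper_force: 1.6
```

{"fn": "jog_arm", "kwargs": {
  "steps": [
    [[0, 1, 0, 0, 0, 0, 0], [0, 1, 0, 0, 0, 0, 0], [0, 0, 0, 0, 0, 0, 0]]
  ]
}}

```text
t: 6.95
tool_pos: [0.571, 0.0063, 0.2487]
orientation: [180.0, 0.3, -3.2]
wrist_force: [-14.7, -0.2, 10.7]
finger_gap: 0.003
gripper_force: 7.0
```

{"fn": "jog_arm", "kwargs": {
  "steps": [
    [[0, -20, 0, 0, 0, 0, 0], [0, -40, 0, 0, 0, 0, 0], [0, -20, 0, -40, 0, 0, 0], [0, 0, 0, -45, 0, 0, 0], [1, 0, 0, -45, 0, 0, 8.59]]
  ]
}}

```text
t: 7.45
tool_pos: [0.4915, 0.0108, 0.38]
orientation: [-180.0, -0.0, -11.9]
wrist_force: [1.1, -0.4, 0.6]
finger_gap: 0.052
gripper_force: 0.0
```

{"fn": "jog_arm", "kwargs": {
  "steps": [
    [[1, -7, -40, 0, 0, 0, 0], [1, -7, -45, 0, 0, 0, 0], [1, -7, -45, 0, 0, 0, 0], [1, -7, -45, 0, 0, 0, 0], [1, -7, -45, 0, 0, 0, 0]]
  ]
}}

```text
t: 7.95
tool_pos: [0.5033, 0.2351, 0.3793]
orientation: [-179.9, -0.1, -11.9]
wrist_force: [0.4, 0.2, -0.7]
finger_gap: 0.474
gripper_force: 0.0
```

{"fn": "jog_arm", "kwargs": {
  "steps": [
    [[1, -7, -45, 0, 0, 0, 0], [1, -7, -45, 0, 0, 0, 0], [1, 0, 0, 0, 0, 0, 0], [1, 0, 0, 0, 0, 0, 0]]
  ]
}}

```text
t: 8.35
tool_pos: [0.5079, 0.3252, 0.3785]
orientation: [180.0, -0.0, -11.7]
wrist_force: [0.7, 0.1, 0.3]
finger_gap: 0.815
gripper_force: 0.0
```

```bash
python3 - <<'E'
from plant import env
from h import *
o=env.get_obs();print(o["tool_pos"],o["orientation"],o["qpos"])
p,X,H=cloud(env,"top"); a=p
p,X,H=cloud(env,"scene")
cv2.imwrite("pics/chk.png",np.hstack([cv2.resize(a[120:260,170:350,::-1],(500,390)),cv2.resize(p[150:350,150:290,::-1],(270,390))]))
E
```

```text
[0.50789898 0.32518639 0.37847608] [ 1.79988544e+02 -1.74240242e-02 -1.17207843e+01] [ 2.77659545e+01  8.67759160e+00  8.66946294e+01 -2.00098068e-02
  8.46216171e+01  1.29488615e+02]
```

View pics/chk.png

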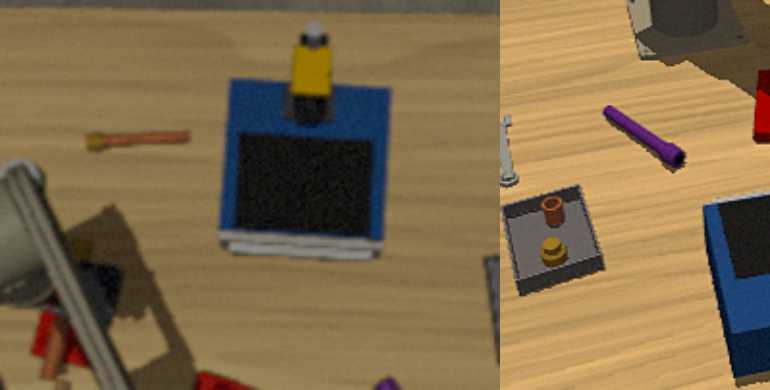

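The drawer is closed: the lip sits right against the cabinet front at (300,247). Now for the grasp.

{"fn": "jog_arm", "kwargs": {
  "steps": [
    [[1, 2, -8, 0, 0, 0, 0], [1, 0, 0, 30, 0, 0, 0], [1, 0, 0, 30, 0, 0, 0], [1, 0, 0, 30, 0, 0, 0], [1, 0, 0, 0, 0, 0, 0]]
  ]
}}

```text
t: 8.95
tool_pos: [0.5103, 0.3299, 0.2838]
orientation: [179.7, 0.4, -11.9]
wrist_force: [-1.8, 0.3, 0.6]
finger_gap: 1.0
gripper_force: 0.0
```

{"fn": "jog_arm", "kwargs": {
  "steps": [
    [[1, 0, 0, 20, 0, 0, 0], [1, 0, 0, 15, 0, 0, 0], [1, 0, 0, 8, 0, 0, 0], [1, 0, 0, 0, 0, 0, 0]]
  ]
}}

```text
t: 9.35
tool_pos: [0.5114, 0.3312, 0.245]
orientation: [179.9, 0.1, -11.9]
wrist_force: [-0.5, 0.3, -0.4]
finger_gap: 0.996
gripper_force: 0.0
```

{"fn": "jog_arm", "kwargs": {
  "steps": [
    [[0, 0, 0, 0, 0, 0, 0], [0, 0, 0, 0, 0, 0, 0], [0, 0, 0, 0, 0, 0, 0], [0, 0, 0, 0, 0, 0, 0], [0, 0, 0, 0, 0, 0, 0]]
  ],
  "force": 45
}}

```text
t: 9.85
tool_pos: [0.5117, 0.3317, 0.2461]
orientation: [-180.0, -0.0, -11.8]
wrist_force: [1.0, -0.2, 0.1]
finger_gap: 0.623
gripper_force: 0.0
```

{"fn": "jog_arm", "kwargs": {
  "steps": [
    [[0, 0, 0, 0, 0, 0, 0], [0, 0, 0, 0, 0, 0, 0], [0, 0, 0, 0, 0, 0, 0], [0, 0, 0, 0, 0, 0, 0], [0, 0, 0, 0, 0, 0, 0]]
  ]
}}

```text
t: 10.35
tool_pos: [0.5117, 0.3321, 0.246]
orientation: [-179.9, -0.0, -11.8]
wrist_force: [1.0, 2.8, -2.7]
finger_gap: 0.224
gripper_force: 45.0
```

{"fn": "jog_arm", "kwargs": {
  "steps": [
    [[0, 0, 0, -8, 0, 0, 0], [0, 0, 0, -20, 0, 0, 0], [0, 0, 0, -30, 0, 0, 0], [0, 0, 0, -30, 0, 0, 0], [0, 0, 0, -30, 0, 0, 0]]
  ]
}}

```text
t: 10.85
tool_pos: [0.5113, 0.3313, 0.3648]
orientation: [179.9, 0.0, -11.8]
wrist_force: [0.4, 0.7, -2.5]
finger_gap: 0.228
gripper_force: 45.0
```

{"fn": "jog_arm", "kwargs": {
  "steps": [
    [[0, 0, 0, -30, 0, 0, 0], [0, 0, 0, -30, 0, 0, -3], [0, 0, 0, -10, 0, 3, -3], [0, 0, 0, 0, 0, 4, -3], [0, 0, 0, 0, 0, 3, 0]]
  ]
}}

```text
t: 11.35
tool_pos: [0.5116, 0.3314, 0.4347]
orientation: [179.6, -10.2, -2.7]
wrist_force: [-0.2, -0.4, -2.9]
finger_gap: 0.228
gripper_force: 45.0
```

{"fn": "jog_arm", "kwargs": {
  "steps": [
    [[0, 0, 0, 0, 0, 0, 0], [0, 0, 0, 0, 0, 0, 0], [0, 0, 0, 0, 0, 0, 0]]
  ]
}}

```text
t: 11.65
tool_pos: [0.5115, 0.3315, 0.4335]
orientation: [179.6, -9.9, -2.8]
wrist_force: [-0.6, 0.5, -1.9]
finger_gap: 0.225
gripper_force: 45.0
```

```bash
cat > pc.py <<'E'
from plant import env
from h import *
import sys
np.set_printoptions(precision=4,suppress=True)
o=env.get_obs(); T=R.from_euler("xyz",o["orientation"],degrees=True).as_matrix(); g=o["tool_pos"]+.167*T[:,2]
print("tcp",o["tool_pos"],o["orientation"],"grasp",g,"toolx",T[:,0],"grip",o["gripper_force"],o["finger_gap"],"q",o["qpos"])
L=np.array([.7245,.0165,.2925]);lx=np.array([.9845,-.048,.1685]);lx/=np.linalg.norm(lx)
for n in("scene","top"):
    q=[]
    for k in range(4):
        p,X,H=cloud(env,n);x=X.reshape(-1,3);h=H.reshape(-1,3);s=x-g
        m=(h[:,0]>4)&(h[:,0]<30)&(h[:,1]>100)&(abs(s@T[:,0])<.14)&(abs(s@T[:,1])<.025)&(abs(s@T[:,2])<.04); q.append(x[m])
    cv2.imwrite(f"pics/{n}_{sys.argv[1]}.png",p[:,:,::-1])
    q=np.concatenate(q);c=q.mean(0);a=np.linalg.svd(q-c)[2][0];a*=np.sign(a[0]);t=(q-g)@T[:,0]
    print(n,len(q),"c",c,"axis",a,"angle to lens deg",np.degrees(np.arccos(a@lx)),"along-tool ext",np.percentile(t,[0,2,98,100]))
f=g+T[:,0]*(.095-.008); lz=np.cross(lx,[0,1,0]);ly=np.cross([0,0,1],lx);ly/=np.linalg.norm(ly);lz=np.cross(lx,ly)
print("face est in lens",(f-L)@lx,(f-L)@ly,(f-L)@lz)
d=(L-.1*lx-f);print("needed tool shift mm",1000*T.T@d)
E
python3 pc.py a
```

```text
tcp [0.5115 0.3315 0.4335] [179.6318  -9.8801  -2.8154] grasp [0.5401 0.329  0.269 ] toolx [ 0.984  -0.0484  0.1716] grip 44.99938130378723 0.2251861101210137 q [ 29.8924   4.4443  85.8103  -5.6916  81.6465 123.1682]
scene 1430 c [0.5643 0.3211 0.2776] axis [ 0.9858 -0.0393  0.1631] angle to lens deg 0.5937356887644908 along-tool ext [-0.1047 -0.0989  0.0882  0.0904]
top 728 c [0.5693 0.327  0.2846] axis [ 0.9803 -0.0681  0.1853] angle to lens deg 1.5196863421037436 along-tool ext [-0.1006 -0.0997  0.0889  0.0899]
face est in lens -0.11349261704469885 0.303097254716854 0.010702042154447495
needed tool shift mm [ 13.5846 303.0154  12.7133]
```

{"fn": "jog_arm", "kwargs": {
  "steps": [
    [[0, 0, 15, 0, 0, 0, 0], [0, 0, 30, 0, 0, 0, 0], [0, 0, 35, 0, 0, 0, 0], [0, 0, 35, 0, 0, 0, 0], [0, 0, 35, 0, 0, 0, 0]]
  ]
}}

```text
t: 12.55
tool_pos: [0.5036, 0.1798, 0.4346]
orientation: [179.6, -10.0, -2.8]
wrist_force: [0.4, -0.3, -2.5]
finger_gap: 0.228
gripper_force: 45.0
```

{"fn": "jog_arm", "kwargs": {
  "steps": [
    [[0, 0, 35, 0, 0, 0, 0], [0, 0, 35, 0, 0, 0, 0], [0, 0, 35, 3, 0, 0, 0], [0, 3, 30, 5, 0, 0, 0], [0, 5, 15, 5, 0, 0, 0]]
  ]
}}

```text
t: 13.05
tool_pos: [0.5061, 0.0285, 0.4243]
orientation: [179.6, -10.0, -2.9]
wrist_force: [0.8, -0.1, -2.7]
finger_gap: 0.225
gripper_force: 45.0
```

{"fn": "jog_arm", "kwargs": {
  "steps": [
    [[0, 5, 0, 0, 0, 0, 0], [0, 0, 0, 0, 0, 0, 0], [0, 0, 0, 0, 0, 0, 0], [0, 0, 0, 0, 0, 0, 0]]
  ]
}}

```text
t: 13.45
tool_pos: [0.5116, 0.032, 0.4252]
orientation: [179.7, -10.0, -2.7]
wrist_force: [0.1, 0.9, -1.8]
finger_gap: 0.224
gripper_force: 45.0
```

```bash
python3 pc.py b; python3 -c "
import cv2
cv2.imwrite('pics/bb.png',cv2.hconcat([cv2.resize(cv2.imread('pics/%s_b.png'%n)[100:300,200:400],(390,390)) for n in('scene','top')]))"
```

```text
tcp [0.5116 0.032  0.4252] [179.6645 -10.0015  -2.7279] grasp [0.5405 0.0296 0.2608] toolx [ 0.9837 -0.0469  0.1737] grip 44.99949038028717 0.2242465941254382 q [ -1.984  -11.882  102.2999  -0.4724  79.5861  90.8181]
scene 1152 c [0.5873 0.0244 0.2746] axis [ 0.9885 -0.0708  0.1334] angle to lens deg 2.4086148195888524 along-tool ext [-0.1028 -0.053   0.0885  0.0921]
top 700 c [0.5458 0.0295 0.2715] axis [ 0.9793 -0.0497  0.1963] angle to lens deg 1.6230221937350335 along-tool ext [-0.1012 -0.0983  0.0887  0.0895]
face est in lens -0.10014130695039723 0.004218203196972359 0.00023923556637964565
needed tool shift mm [0.1355 4.2169 0.2639]
```

View pics/bb.png

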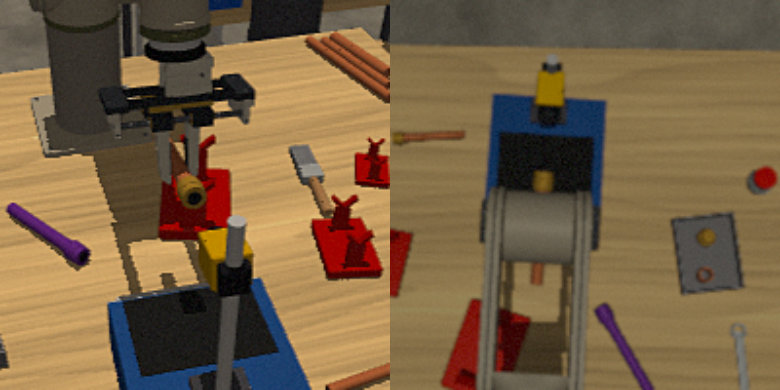

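The nut at (190,195) in the left view faces the camera, and the drawer stays shut. One last 4 mm trim, then hand in.

{"fn": "jog_arm", "kwargs": {
  "steps": [
    [[0, 0, 4, 0, 0, 0, 0], [0, 0, 0, 0, 0, 0, 0], [0, 0, 0, 0, 0, 0, 0], [0, 0, 0, 0, 0, 0, 0], [0, 0, 0, 0, 0, 0, 0]]
  ]
}}

```text
t: 14.35
tool_pos: [0.5115, 0.0272, 0.425]
orientation: [179.7, -10.0, -2.8]
wrist_force: [0.4, -0.5, -1.8]
finger_gap: 0.224
gripper_force: 45.0
```

```bash
python3 -c "
from plant import env
o=env.get_obs();print(o['tool_pos'],o['dq'],o['gripper_force']);print(env.job_done())"
```

```text
[0.51148596 0.02717748 0.42500915] [ 0.09376262 -0.07504728 -0.14059552 -0.01328656  0.00586738  0.00736313] 44.9993634223938
the job is handed in; nothing more can be done
None
```

I closed the drawer onto its stop and handed the job in with the arm holding the copper piece still, its nut about 100 mm from the lens, centred and squared to within about 2.5° by my camera measurements; the hand-in gave no verdict.

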